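# Count the brass plugs through the light gate

### The arm

A 6-joint arm with a two-finger parallel gripper is mounted at the origin on the work surface. World frame = base frame: x ahead of the robot, y to its left, z up, the work surface at z = 0. Lengths are in mm, angles in rad, forces in N, time in s.
With the tool pointing down it reaches from about 425 to 925 mm from the base axis. Payload 12.5 kg.
Tool frame: the origin (TCP) lies on the centre line of the jaws, within the pads' length; the fingertips stand 17 mm ahead of it and the grasp point (between the pads) lies 2 mm behind it (robot.tcp_to_tips is the distance from the TCP to the fingertips, in mm); z points along the fingers, y is the line along which they close (so a half turn about z gives the same grasp; the last joint's range is limited). The gripper opens to 85 mm and grips with 20 to 120 N. Pads are 22 mm wide; open, the fingers measure 114 mm over their backs; the gripper's body (76 mm by 85 mm) begins 54 mm behind the grasp point. The pads swing forward as they close: fully open they stand 13 mm farther back than shut.
Start: joints at [-1.363, 0.491, 1.559, -0, 1.092, -0.106], TCP at [192.945, -594.49, 224.727] pointing down, gripper open.
Joint ranges: [-3.1, 3.1], [-0.84, 2.19], [0.05, 2.79], [-1.13, 4.28], [0.06, 2.93], [-2.69, 2.69]. Speed limits (rad/s): [2.22, 2.22, 2.79, 3.14, 3.14, 3.14].

### API

Orientations are given as a unit quaternion [x, y, z, w].
In Python, from bench import readout, capture, calibration, robot gives the robot as it stands. The module is installed in compiled form; this text tells all that it offers.
- The arm moves only by the tool move_arm, never from a script. Its argument "rows" is one flat list of numbers, 7 for each row, row after row: the shift along the tool's x, y, z in mm, then the turn, a rotation vector about the tool's x, y, z in rad, then the finger opening in mm, from 0 to 85.4. In form: [tx, ty, tz, ax, ay, az, claw, tx, ty, tz, ax, ay, az, claw, ...]. A call has 1 to 20 rows; each row shifts and turns the commanded pose from where the row before left it, along the tool's axes as they then stand; what a row does not reach is not made up. A row lasts 1/10 s, in which the tool goes at most 50 mm and 8.59 degrees, less where a joint would pass 70% of its speed; a pose out of reach is approached as far as the arm can. A call is refused whole if a number of a shift passes 50 or a number of a turn 0.15, either way. A call with a gripper value outside its range is refused whole. The fingers move at their own pace and stop on an object; "grip_force" is the grip in N (left out, the last holds). Time passes only in rows, so rows that do not move let the fingers close. It gives the time, the measured TCP pose, the force, the opening and the grip force at its end, in the units of the state.
- readout.get_obs(): the state, without advancing time (a new reading comes with each control period).
- capture(name): name is "side" or "top"; returns the picture (384x512x3 uint8, blue, green, red); there is no depth.
- calibration(name): a dict with "intrinsics" (3x3 intrinsics, pixels), "view" (4x4, takes a point from world to camera coordinates). Camera axes: x right, y down, z forward; pixel columns grow to the right and rows downward; lengths in mm; the calibration is good to about 2 mm. A picture is of the moment at which its call begins. calibration takes no time and is no camera call.
- robot.finish_job(): hands the job in; it is judged then, once.
The state is a dict: "t": time; "joint_pos": joint angles; "qvel": joint speeds; "effort": joint torques, N m; "ee_pos": TCP position; "tcp_rot": TCP orientation; "force": force on the tool from outside, world axes, zero at the start; "torque": the same for the moment, N m; "grip_width": finger opening in mm; "finger_force": force on a finger pad.
Only numpy, scipy, OpenCV 4.12 (cv2) and the standard library are available. Lean on these libraries where they do the work, as an engineer would, in place of code of your own. Each camera call takes 0.05 s, during which the arm holds its last target. There are 200 camera calls.

### The job

On the parts counter, use your fingertips to sweep the three brass plugs across the tray and through the light gate, one at a time, so that each drops down the slot into the blue box before the next one enters the gate. Leave the two black plugs behind on the tray (nudging them aside is fine), do not pick any plug up, and do not disturb the other things on the bench.

Things in the scene. Friction and masses are not known exactly. Their poses are not given: they have to be found in the camera images.
- counter: the parts counter, fixed to the bench, its pose varies: grey case with a flat light-grey tray on top, 290 mm wide (y), tray surface 60 mm above the bench. Origin on the bench under the tray; x points along the tray to the gate (away from the robot), y left, z up. A black display head, 30 mm high above the tray, stands beyond the left fence
- tray_mid (a point): point on the tray surface, 120 mm before the gate, right above the counter's origin; axes as the counter's. Tray inside: x from -121 mm (back rim) to the gate at +120, y +-141 mm; rims 10 mm high. Two aluminium fences, 12 mm high, form a funnel: each runs from a gate post (x +114, y +-24 mm) back and outward to the side rim (x +59, y +-141 mm)
- gate (a point): centre of the light gate on the tray surface, axes as the counter's. Two black posts, x -7 to +7 mm, 26 mm high, 40 mm clear between them. Plugs pass in +x; the tray ends at x = +7 mm and a plug tips into the slot when its centre is past that edge. A plug is in the gate while its centre is within 26 mm of this point
- slot (a point): centre of the slot, level with the tray surface, 30 mm beyond the gate centre: an opening 46 mm long (x) and 40 mm wide (y), 12 mm high cheeks at its sides, a 20 mm high back plate at its far end; plugs fall through it about 50 mm into the blue box
- box_floor (a point): middle of the inner floor of the blue open-topped catch box, 5 mm above the bench, axes as the counter's; the box is fixed under the slot, inside 100 mm (x) by 92 mm (y), 46 mm high, half of it sticking out beyond the tray
- brass_a: brass plug: a solid yellow flat disc, 30 mm diameter, 8 mm thick, 36 to 62 g, with a thin screwdriver slot across its top, lying flat and loose on the tray. Origin: centre of its underside; z up through the disc when it lies flat
- brass_b: brass plug: a solid yellow flat disc, 30 mm diameter, 8 mm thick, 36 to 62 g, with a thin screwdriver slot across its top, lying flat and loose on the tray. Origin: centre of its underside; z up through the disc when it lies flat
- brass_c: brass plug: a solid yellow flat disc, 30 mm diameter, 8 mm thick, 36 to 62 g, with a thin screwdriver slot across its top, lying flat and loose on the tray. Origin: centre of its underside; z up through the disc when it lies flat
- black_a: black steel plug, same size and shape as the brass ones (30 mm diameter, 8 mm thick), 33 to 57 g; it stays on the tray. Origin: centre of its underside
- black_b: black steel plug, same size and shape as the brass ones (30 mm diameter, 8 mm thick), 33 to 57 g; it stays on the tray. Origin: centre of its underside
- housing_a: black plastic tube standing on the bench to the right, 54 mm diameter, 150 mm tall; bystander. Origin: centre of its underside
- housing_b: a second black tube like housing_a; bystander
- mug: white ceramic mug, 82 mm across, 95 mm tall, on the left; bystander. Origin: centre of its underside
- jar: white plastic jar with blue cap, 56 mm across, 75 mm tall, on the left; bystander. Origin: centre of its underside
- screwdriver: screwdriver with orange handle lying on the bench, front right, along its x axis; bystander. Origin: under its middle
Things that resemble listed ones, but are neither listed nor needed, are in the scene too. Leave any green, purple or red look-alike of the brass_c alone.

How it is judged (in metres and radians):
On the way, in this order (a step that is already met when the one before it is completed fails the run):
1. one brass plug lies in the blue box (((x of brass_a in the frame of box_floor between -0.052 and 0.052 m and y of brass_a in the frame of box_floor between -0.048 and 0.048 m and z of brass_a in the frame of box_floor below 0.038 m) or (x of brass_b in the frame of box_floor between -0.052 and 0.052 m and y of brass_b in the frame of box_floor between -0.048 and 0.048 m and z of brass_b in the frame of box_floor below 0.038 m) or (x of brass_c in the frame of box_floor between -0.052 and 0.052 m and y of brass_c in the frame of box_floor between -0.048 and 0.048 m and z of brass_c in the frame of box_floor below 0.038 m))), for 0.1 s.
2. a second brass plug lies in the blue box ((((x of brass_a in the frame of box_floor between -0.052 and 0.052 m and y of brass_a in the frame of box_floor between -0.048 and 0.048 m and z of brass_a in the frame of box_floor below 0.038 m) and (x of brass_b in the frame of box_floor between -0.052 and 0.052 m and y of brass_b in the frame of box_floor between -0.048 and 0.048 m and z of brass_b in the frame of box_floor below 0.038 m)) or ((x of brass_a in the frame of box_floor between -0.052 and 0.052 m and y of brass_a in the frame of box_floor between -0.048 and 0.048 m and z of brass_a in the frame of box_floor below 0.038 m) and (x of brass_c in the frame of box_floor between -0.052 and 0.052 m and y of brass_c in the frame of box_floor between -0.048 and 0.048 m and z of brass_c in the frame of box_floor below 0.038 m)) or ((x of brass_b in the frame of box_floor between -0.052 and 0.052 m and y of brass_b in the frame of box_floor between -0.048 and 0.048 m and z of brass_b in the frame of box_floor below 0.038 m) and (x of brass_c in the frame of box_floor between -0.052 and 0.052 m and y of brass_c in the frame of box_floor between -0.048 and 0.048 m and z of brass_c in the frame of box_floor below 0.038 m)))), for 0.1 s.
3. the third brass plug lies in the blue box (x of brass_a in the frame of box_floor between -0.052 and 0.052 m and y of brass_a in the frame of box_floor between -0.048 and 0.048 m and z of each of brass_a, brass_b, brass_c in the frame of box_floor below 0.038 m and x of brass_b in the frame of box_floor between -0.052 and 0.052 m and y of brass_b in the frame of box_floor between -0.048 and 0.048 m and x of brass_c in the frame of box_floor between -0.052 and 0.052 m and y of brass_c in the frame of box_floor between -0.048 and 0.048 m), for 0.1 s.
At the end, for the whole second after the job is handed in: All three brass plugs lie at rest (below 30 mm/s) inside the blue box (centre inside its walls and less than 38 mm above its floor); both black plugs lie flat (within 0.2 rad) and at rest on the tray surface, on the robot's side of the gate (centre at least 10 mm before its middle) (all of step 3 and linear speed of each of brass_a, brass_b, brass_c, black_a, black_b below 0.03 m/s and x of black_a in the frame of gate between -0.245 and -0.01 m and y of black_a in the frame of gate between -0.145 and 0.145 m and z of black_a in the frame of gate between -0.004 and 0.006 m and angle between each of black_a, black_b's own z axis and vertical below 0.2 rad and x of black_b in the frame of gate between -0.245 and -0.01 m and y of black_b in the frame of gate between -0.145 and 0.145 m and z of black_b in the frame of gate between -0.004 and 0.006 m); the robot touches nothing.
It fails at once if two brass plugs are in the light gate at once (both within 26 mm of the gate centre) (distance between each of brass_a, brass_b and gate below 0.026 m or distance between each of brass_a, brass_c and gate below 0.026 m or distance between each of brass_b, brass_c and gate below 0.026 m).
It fails at once if a black plug goes into the gate and is counted (its centre comes within 5 mm of the gate's middle, or past it) (x of any of black_a, black_b in the frame of gate above -0.005 m).
It fails at once if a plug is picked up (its underside more than 10 mm above the tray) (z of any of brass_a, brass_b, brass_c, black_a, black_b in the frame of gate above 0.01 m).
It fails at once if a bystander on the bench is shifted by more than 20 mm or knocked over (distance of any of housing_a, housing_b, mug, jar, screwdriver from where it was at the start of the episode above 0.02 m or angle between any of housing_a, housing_b, mug, jar's own z axis and vertical above 0.4 rad).
It also fails if it takes over 70 s, if anything falls off the work surface, if the arm or the gripper's body presses on something with over 40 N, if the wrist force passes 120 N, or if a joint passes its speed limit or range.

## Working session

There is one attempt and no reset: what is moved stays moved. The work goes in short steps, Python scripts to look and compute and a tool call to move; the robot and the scene stay as the last step left them, time stands still between calls to the robot, and variables do not carry over. Pictures are saved under pics/ and viewed, at most 10 in all, crops included, and the job is handed in when it is done.

Besides the shell and the picture viewer there is one more tool, called after "Request:" as name(argument=value, ...) on one line, values as JSON. move_arm: Moves the arm, as the interface text tells. Its arguments: {"type":"object","properties":{"rows":{"type":"array"},"grip_force":{"type":"number"}},"required":["rows"]}

```bash
mkdir -p pics; python3 - <<'E'
from bench import readout, capture, calibration, robot
import cv2
for n in("top","side"):
    cv2.imwrite(f"pics/{n}0.png",capture(n)); c=calibration(n); print(n,c["intrinsics"],c["view"])
o=readout.get_obs(); print(o["t"],o["ee_pos"],o["tcp_rot"],o["grip_width"],robot.tcp_to_tips)
E
```

```text
top [[491.28243677   0.         257.38104211]
 [  0.         491.28243677 185.87733183]
 [  0.           0.           1.        ]] [[ 1.34919656e-03 -9.99958410e-01  9.01989085e-03 -1.26066935e+01]
 [-9.80628727e-01 -3.08974726e-03 -1.95851356e-01  5.50558075e+02]
 [ 1.95871079e-01 -8.58092210e-03 -9.80592111e-01  1.17257103e+03]
 [ 0.00000000e+00  0.00000000e+00  0.00000000e+00  1.00000000e+00]]
side [[382.53564807   0.         255.83672103]
 [  0.         382.53564807 189.0108506 ]
 [  0.           0.           1.        ]] [[-9.23511113e-01 -3.82906473e-01 -2.25800117e-02  5.16742021e+02]
 [-2.28726734e-01  5.96998213e-01 -7.68945522e-01  1.61489352e+02]
 [ 3.07914444e-01 -7.04965082e-01 -6.38915431e-01  8.37915063e+02]
 [ 0.00000000e+00  0.00000000e+00  0.00000000e+00  1.00000000e+00]]
0.1 [ 192.87443273 -594.28987415  224.20059665] [ 9.87719605e-01  1.56236192e-01 -3.63888860e-05 -4.82382360e-04] 85.52074380261871 17.0
```

View pics/top0.png

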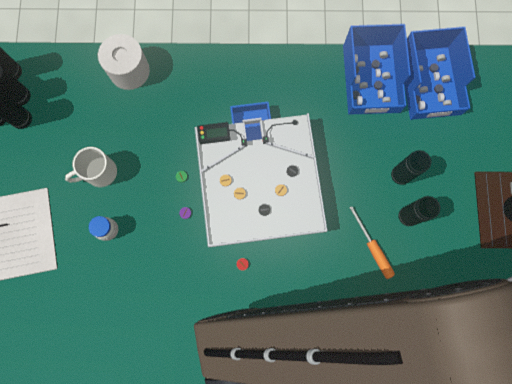

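View pics/side0.png

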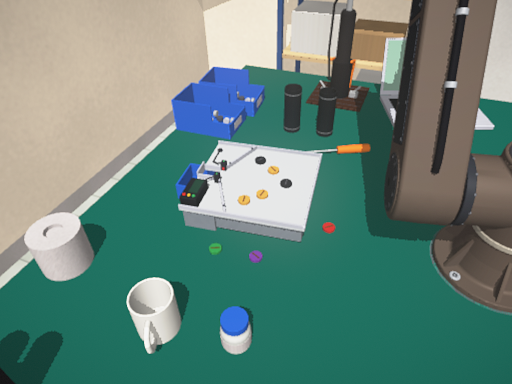

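The top view shows yellow discs at (225,181), (240,194) and (281,190). Black discs are at (292,171) and (264,210). The look-alikes, green (181,176), purple (185,213) and red (242,264), lie off the tray on the bench. The gate is near (257,142). The side view agrees. I choose the three yellow discs on the tray and check them in a close crop.

```bash
cat > h.py <<'E'
import numpy as np, cv2
from bench import readout, capture, calibration, robot
def pix2w(u,v,z,n="top"):
    c=calibration(n);K=np.array(c["intrinsics"]);V=np.array(c["view"])
    d=V[:3,:3].T@np.linalg.solve(K,[u,v,1]);o=-V[:3,:3].T@V[:3,3]
    return (o+d*(z-o[2])/d[2])[:2]
def w2pix(p,n="top"):
    c=calibration(n);V=np.array(c["view"]);q=np.array(c["intrinsics"])@(V[:3,:3]@np.array(p)+V[:3,3]);return q[:2]/q[2]
def discs(im,box=(190,80,340,255)):
    x0,y0,x1,y1=box;h=cv2.cvtColor(im,cv2.COLOR_BGR2HSV)
    out={}
    for k,m in dict(brass=cv2.inRange(h,(10,70,120),(35,255,255)),black=cv2.inRange(h,(0,0,0),(180,255,80))).items():
        r=np.zeros_like(m);r[y0:y1,x0:x1]=m[y0:y1,x0:x1]
        n,l,s,c=cv2.connectedComponentsWithStats(cv2.morphologyEx(r,cv2.MORPH_CLOSE,np.ones((3,3))))
        out[k]=[(c[i].round(1),s[i,4],s[i,2:4]) for i in range(1,n) if 40<s[i,4]<400]
    return out
E
python3 - <<'E'
from h import *
im=cv2.imread("pics/top0.png")
cv2.imwrite("pics/crop0.png",cv2.resize(im[95:255,185:345],None,fx=3.75,fy=3.75,interpolation=cv2.INTER_CUBIC))
for k,v in discs(im).items():
    for c,a,s in v: print(k,c,a,s,pix2w(*c,66).round(1))
E
```

```text
brass [225.1 180. ] 104 [11 11] [562.9  68.8]
brass [280.6 189.8] 106 [12 11] [538.6 -68.7]
brass [239.4 193. ] 107 [12 11] [530.2  33. ]
black [212.7 132.6] 327 [32 22] [685.2 101.8]
```

View pics/crop0.png

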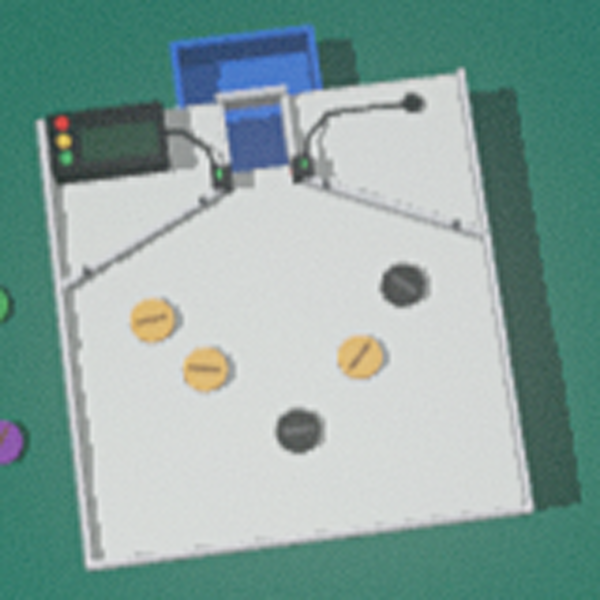

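The crop confirms three slotted yellow plugs on the tray and two black ones at crop (404,285) and (299,430). The gate posts are at crop (221,177) and (303,165). Next I fit the counter pose.

```bash
python3 - <<'E'
from h import *
from scipy.optimize import least_squares
f=lambda u,v:(u/3.75+185-.37,v/3.75+95-.37)
P=[((-123,145,70),(88,568)),((-123,-145,70),(531,510)),((59,143,72),(67,288)),((59,-143,72),(484,236)),((120,24,86),(221,174)),((120,-24,86),(303,160)),((175,22,75),(218,97)),((175,-22,75),(293,90))]
def w(p,q): c,s=np.cos(p[2]),np.sin(p[2]); return [p[0]+c*q[0]-s*q[1],p[1]+s*q[0]+c*q[1],q[2]]
r=least_squares(lambda p:np.ravel([w2pix(w(p,q))-f(*u) for q,u in P]),[570,0,0.12],loss="soft_l1",x_scale=[1,1,.01])
print(r.x); print(np.array([w2pix(w(r.x,q))-f(*u) for q,u in P]).round(1))
c,s=np.cos(r.x[2]),np.sin(r.x[2]);R=np.array([[c,s],[-s,c]])
for k,u in dict(bA=(225.1,180),bB=(239.4,193),bC=(280.6,189.8),kA=f(403,284),kB=f(298,430)).items():
    p=pix2w(*u,67); print(k,p.round(1),"tray",(R@(p-r.x[:2])).round(1))
print("gate",w(r.x,(120,0,60)),"side of housings/mug:",pix2w(418,215,0),pix2w(97,170,50))
E
```

```text
[ 5.42471173e+02 -2.02105131e+01  1.27709257e-01]
[[-0.3 -1.1]
 [ 0.5 -0.6]
 [-1.8  0.1]
 [ 1.2  0.1]
 [ 1.8 -0.4]
 [-0.9  1.1]
 [ 0.8  0.5]
 [-1.9  0.3]]
bA [562.7  68.7] tray [31.4 85.6]
bB [530.1  33. ] tray [-5.5 54.4]
bC [538.4 -68.6] tray [-10.2 -47.5]
kA [587.7 -97.6] tray [ 35.  -82.5]
kB [489.7 -27.8] tray [-53.3  -0.8]
gate [np.float64(661.4939232405345), np.float64(-4.927026089307745), 60] side of housings/mug: [ 485.92406825 -427.6442405 ] [590.9440666  392.13052325]
```

Request:
move_arm(rows=[0,0,0,0,0,0.1,0,30,-20,0,0,0,0.086,0,40,-25,0,0,0,0,0,40,-25,0,0,0,0,0,40,-25,0,0,0,0,0,40,-25,0,0,0,0,0,40,-25,0,0,0,0,0,40,-25,0,0,0,0,0,40,-25,0,0,0,0,0,40,-25,0,0,0,0,0,40,-30,0,0,0,0,0,20,-40,0,0,0,0,0,10,-40,0,0,0,0,0,5,-40,0,0,0,0,0,5,-40,0,0,0,0,0,5,-40,0,0,0,0,0,5,-40,0,0,0,0,0,0,-40,0,0,0,0,0,0,-40,0,0,0,0,0,0,0,0,0,0,0,0])

```text
t: 2.1
ee_pos: [553.6, 32.9, 224.5]
tcp_rot: [0.998, 0.066, -0.0, -0.0]
force: [-0.5, -0.8, 0.4]
grip_width: -0.3
finger_force: 0.0
```

```bash
cat >> h.py <<'E'
C=np.array([542.47,-20.21]);YAW=0.1277
from scipy.spatial.transform import Rotation as Ro
R2=np.array([[np.cos(YAW),np.sin(YAW)],[-np.sin(YAW),np.cos(YAW)]])
def tray(p): return (R2@(np.array(p)[:2]-C)).round(1)
def st():
    o=readout.get_obs();M=Ro.from_quat(o["tcp_rot"]).as_matrix()
    print("t",round(o["t"],2),"tray",tray(o["ee_pos"]),"z",round(o["ee_pos"][2],1),"toolx yaw",round(np.arctan2(M[1,0],M[0,0]),4),"zaxis",M[:,2].round(3),"F",np.round(o["force"],1),"grip",round(o["grip_width"],1))
E
python3 -c "from h import *; st()"
```

```text
t 2.1 tray [17.8 51.3] z 224.5 toolx yaw 0.1315 zaxis [-0.001  0.001 -1.   ] F [-0.5 -0.8  0.4] grip -0.3
```

Request:
move_arm(rows=[7,-35,0,0,0,0,0,6.5,-35,0,0,0,0,0,0,0,30,0,0,0,0,0,0,30,0,0,0,0,0,0,30,0,0,0,0,0,0,20,0,0,0,0,0,0,0,0,0,0,0])

```text
t: 2.8
ee_pos: [557.9, 99.7, 112.1]
tcp_rot: [0.998, 0.064, -0.002, 0.0]
force: [0.2, -0.6, 1.0]
grip_width: -0.1
finger_force: 0.0
```

```bash
python3 - <<'E'
from h import *
st(); im=capture("side"); cv2.imwrite("pics/s1.png",cv2.resize(im[110:250,150:350],None,fx=4,fy=4,interpolation=cv2.INTER_CUBIC))
E
```

```text
t 2.8 tray [ 30.6 116.9] z 112.1 toolx yaw 0.1274 zaxis [-0.005 -0.    -1.   ] F [ 0.2 -0.6  1. ] grip -0.1
```

View pics/s1.png

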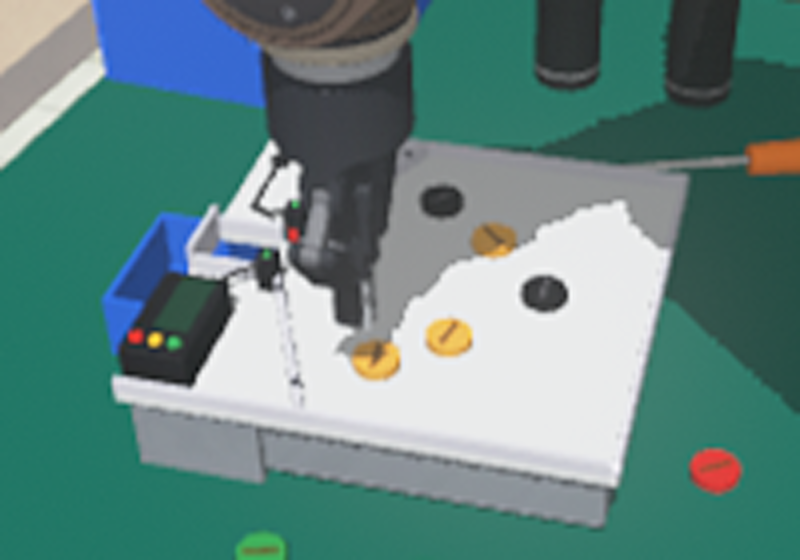

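The side crop shows the closed tips near crop (350,325), just up-left of plug A at (376,358). I'll check that against the projection.

```bash
python3 - <<'E'
from h import *
f=lambda p:((w2pix(p,"side")-[150,110])*4).round(0)
print(f([557.9,99.7,95]),f([562.7,68.7,68]),f([557.9,99.7,112]))
E
```

```text
[356. 351.] [372. 352.] [354. 329.]
```

Request:
move_arm(rows=[0,-4,10,0,0,0,0,0,0,10,0,0,0,0,0,0,7,0,0,0,0,0,0,0,0,0,0,0,0,0,0,0,0,0,0])

```text
t: 3.35
ee_pos: [558.6, 104.3, 87.7]
tcp_rot: [0.998, 0.064, -0.0, 0.0]
force: [-0.0, -0.7, -0.3]
grip_width: -0.1
finger_force: 0.0
```

```bash
python3 - <<'E'
from h import *
st(); im=capture("side"); cv2.imwrite("pics/s2.png",cv2.resize(im[150:220,190:290],None,fx=8,fy=8,interpolation=cv2.INTER_CUBIC))
o=readout.get_obs()["ee_pos"]; print([((w2pix([o[0],o[1],o[2]-d],"side")-[190,150])*8).round() for d in (0,17)])
E
```

```text
t 3.35 tray [ 31.8 121.4] z 87.7 toolx yaw 0.1278 zaxis [-0. -0. -1.] F [-0.  -0.7 -0.3] grip -0.1
[array([384., 411.]), array([387., 454.])]
```

View pics/s2.png

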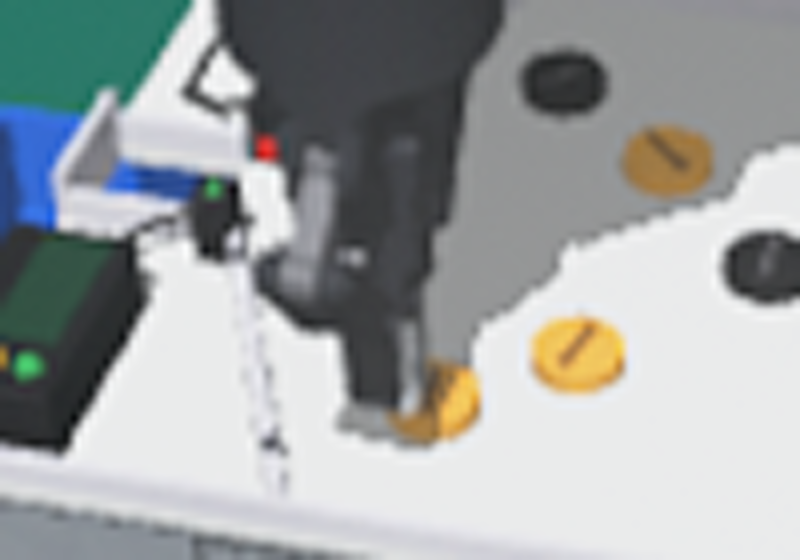

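The tips are still a few mm above the tray, left of plug A at crop (440,400). I'll lower in small guarded steps.

Request:
move_arm(rows=[0,0.5,4,0,0,0,0,0,0,3,0,0,0,0,0,0,0,0,0,0,0,0,0,0,0,0,0,0,0,0,0,0,0,0,0])

```text
t: 3.9
ee_pos: [558.7, 103.8, 80.8]
tcp_rot: [0.998, 0.064, 0.0, 0.0]
force: [0.1, -0.2, 0.4]
grip_width: 0.0
finger_force: 0.0
```

```bash
python3 - <<'E'
from h import *
st(); im=capture("side"); cv2.imwrite("pics/s3.png",cv2.resize(im[150:220,190:290],None,fx=8,fy=8,interpolation=cv2.INTER_CUBIC))
E
```

```text
t 3.9 tray [ 31.9 120.9] z 80.8 toolx yaw 0.1278 zaxis [ 0. -0. -1.] F [ 0.1 -0.2  0.4] grip 0.0
```

View pics/s3.png

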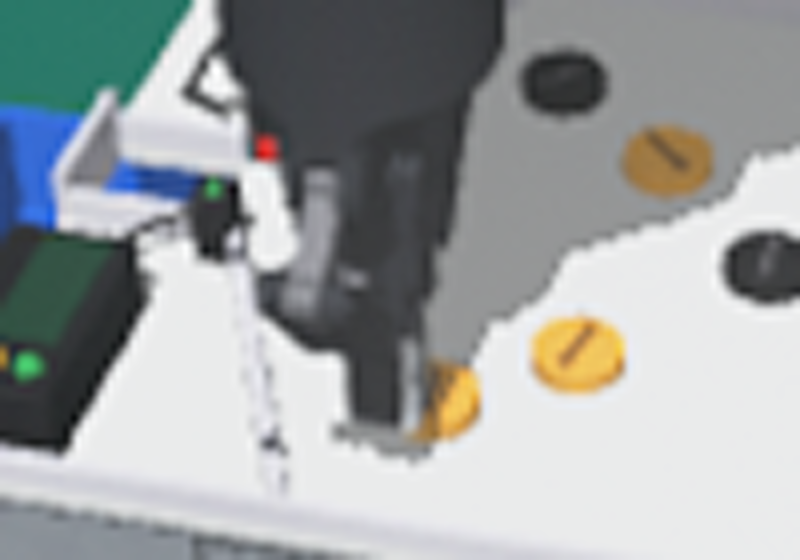

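The tips are now about 3 mm above the tray, beside plug A. I push it towards the centre line.

Request:
move_arm(rows=[0,5,0.5,0,0,0,0,0,8,0,0,0,0,0,0,8,0,0,0,0,0,0,8,0,0,0,0,0,0,8,0,0,0,0,0,0,8,0,0,0,0,0,0,8,0,0,0,0,0,0,8,0,0,0,0,0,0,8,0,0,0,0,0,0,8,0,0,0,0,0,0,5,0,0,0,0,0,0,5,0,0,0,0,0,0,2,0,0,0,0,0,0,0,0,0,0,0,0,0,0,0,0,0,0,0])

```text
t: 5.45
ee_pos: [569.9, 15.7, 80.2]
tcp_rot: [0.998, 0.064, -0.0, 0.0]
force: [0.7, -1.1, -0.1]
grip_width: 0.1
finger_force: 0.0
```

```bash
cat >> h.py <<'E'
_c=[0]
def look():
    im=capture("top")
    for k,v in discs(im).items():
        for c,a,s in v:
            if k=="brass" or a<200: print(k,c,a,s,tray(pix2w(*c,67)))
    return im
E
python3 -c "
from h import *; st(); im=look(); cv2.imwrite('pics/t3.png',cv2.resize(im[95:255,185:345],None,fx=3.75,fy=3.75,interpolation=cv2.INTER_CUBIC))"
```

```text
t 5.45 tray [31.8 32.1] z 80.2 toolx yaw 0.1279 zaxis [-0. -0. -1.] F [ 0.7 -1.1 -0.1] grip 0.1
brass [281.6 189.9] 88 [ 9 11] [-10.8 -49.9]
black [204.3 132.9] 154 [15 20] [158.6 123.9]
black [278.4 142.8] 45 [ 2 28] [109.8 -58.3]
black [291.9 170.8] 93 [11 11] [ 34.  -81.9]
black [193.2 183.7] 70 [ 7 19] [ 31.9 164.8]
black [330.  247.6] 192 [23 16] [-165.8 -146.7]
```

```bash
cat >> h.py <<'E'
def looks():
    im=capture("side"); h=cv2.cvtColor(im,cv2.COLOR_BGR2HSV)
    for k,m in dict(brass=cv2.inRange(h,(12,130,90),(30,255,255)),black=cv2.inRange(h,(0,0,0),(180,255,70))).items():
        r=np.zeros_like(m);r[140:225,180:325]=m[140:225,180:325]
        n,l,s,c=cv2.connectedComponentsWithStats(cv2.morphologyEx(r,cv2.MORPH_CLOSE,np.ones((3,3))))
        for i in range(1,n):
            if 25<s[i,4]<160: print("side",k,c[i].round(1),s[i,4],s[i,2:4],tray(pix2w(*c[i],66,"side")))
    return im
E
python3 -c "
from h import *; im=looks(); cv2.imwrite('pics/s4.png',cv2.resize(im[130:230,180:330],None,fx=5,fy=5,interpolation=cv2.INTER_CUBIC))"
```

```text
side brass [273.2 169.7] 64 [11  8] [-12.6 -43.8]
side brass [261.8 193.8] 81 [11  9] [-8.  57.9]
side brass [243.7 199.7] 84 [12  9] [28.8 89. ]
side black [223.8 163.8] 28 [6 9] [122.9 -38.8]
side black [216.7 177. ] 34 [6 9] [122.   20.7]
side black [285.8 183. ] 65 [11  7] [-56.2   2.8]
```

View pics/s4.png

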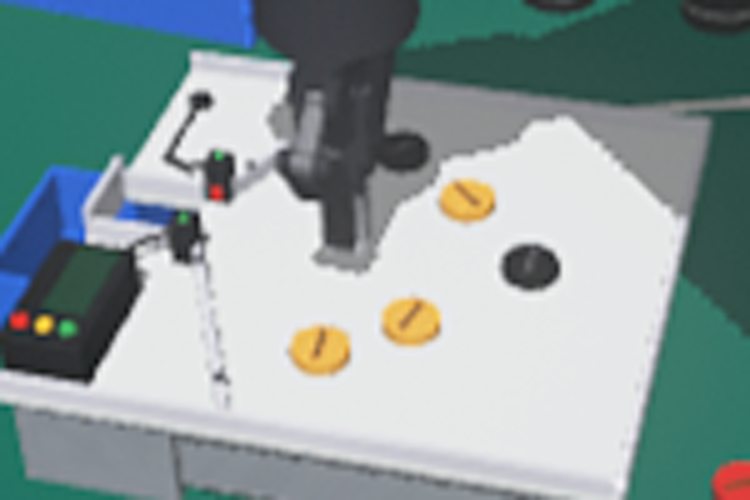

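The crop shows plug A unmoved at (320,350). The closed tips, now at crop (345,250), passed above it, so they ride higher than nominal. I go down in guarded steps on free tray.

Request:
move_arm(rows=[0,0,2,0,0,0,0,0,0,2,0,0,0,0,0,0,0,0,0,0,0,0,0,0,0,0,0,0])

```text
t: 5.95
ee_pos: [569.9, 15.6, 76.1]
tcp_rot: [0.998, 0.064, -0.0, 0.0]
force: [-0.2, -0.3, 0.1]
grip_width: -0.2
finger_force: 0.0
```

Request:
move_arm(rows=[0,0,2,0,0,0,0,0,0,0,0,0,0,0,0,0,0,0,0,0,0])

```text
t: 6.25
ee_pos: [569.9, 15.5, 74.1]
tcp_rot: [0.998, 0.064, -0.0, 0.0]
force: [0.6, 0.4, 0.5]
grip_width: -0.3
finger_force: 0.0
```

Request:
move_arm(rows=[0,0,1,0,0,0,0,0,0,0,0,0,0,0,0,0,0,0,0,0,0])

```text
t: 6.55
ee_pos: [569.9, 15.5, 73.2]
tcp_rot: [0.998, 0.064, -0.0, 0.0]
force: [-0.1, -0.3, 0.2]
grip_width: -0.1
finger_force: 0.0
```

Request:
move_arm(rows=[0,0,1,0,0,0,0,0,0,0,0,0,0,0,0,0,0,0,0,0,0])

```text
t: 6.85
ee_pos: [569.9, 15.6, 72.1]
tcp_rot: [0.998, 0.064, -0.0, 0.0]
force: [0.1, -0.8, 0.6]
grip_width: 0.0
finger_force: 0.0
```

Request:
move_arm(rows=[0,0,1,0,0,0,0,0,0,0,0,0,0,0,0,0,0,0,0,0,0])

```text
t: 7.15
ee_pos: [569.9, 15.5, 71.2]
tcp_rot: [0.998, 0.064, -0.0, 0.0]
force: [-0.2, -0.4, -0.3]
grip_width: 0.2
finger_force: 0.0
```

Request:
move_arm(rows=[0,0,1,0,0,0,0,0,0,0,0,0,0,0,0,0,0,0,0,0,0])

```text
t: 7.45
ee_pos: [569.9, 15.5, 70.2]
tcp_rot: [0.998, 0.064, -0.0, 0.0]
force: [0.3, -1.1, 0.1]
grip_width: -0.3
finger_force: 0.0
```

```bash
python3 -c "
from h import *; st(); im=looks(); cv2.imwrite('pics/s5.png',cv2.resize(im[155:205,220:290],None,fx=10,fy=10,interpolation=cv2.INTER_CUBIC))"
```

```text
t 7.45 tray [31.8 31.9] z 70.2 toolx yaw 0.1278 zaxis [-0. -0. -1.] F [ 0.3 -1.1  0.1] grip -0.3
side brass [273.2 169.7] 64 [11  8] [-12.6 -43.8]
side brass [261.8 193.8] 81 [11  9] [-8.  57.9]
side brass [243.6 199.7] 83 [12  9] [29.  89.1]
side black [237.7 145.4] 30 [10 16] [ 113.2 -133.5]
side black [223.8 163.8] 28 [6 9] [122.9 -38.8]
side black [216.7 177. ] 34 [6 9] [122.   20.7]
side black [285.8 183. ] 65 [11  7] [-56.2   2.8]
```

View pics/s5.png

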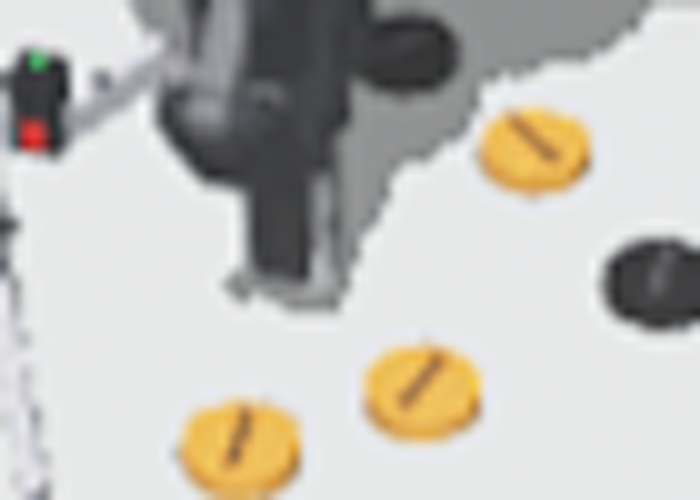

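The tips are at crop (280,280), still just above their shadow, and no plug has moved. I keep lowering to contact.

Request:
move_arm(rows=[0,0,1,0,0,0,0,0,0,0,0,0,0,0,0,0,0,0,0,0,0])

```text
t: 7.8
ee_pos: [569.9, 15.5, 69.1]
tcp_rot: [0.998, 0.064, -0.0, 0.0]
force: [-0.3, 0.4, 0.8]
grip_width: -0.6
finger_force: 0.0
```

Request:
move_arm(rows=[0,0,1,0,0,0,0,0,0,0,0,0,0,0,0,0,0,0,0,0,0])

```text
t: 8.1
ee_pos: [569.9, 15.5, 68.1]
tcp_rot: [0.998, 0.064, -0.0, 0.0]
force: [-0.3, -0.2, 0.0]
grip_width: 0.2
finger_force: 0.0
```

Request:
move_arm(rows=[0,0,1,0,0,0,0,0,0,0,0,0,0,0,0,0,0,0,0,0,0])

```text
t: 8.4
ee_pos: [569.9, 15.5, 67.2]
tcp_rot: [0.998, 0.064, -0.0, 0.0]
force: [-1.1, -0.5, -0.7]
grip_width: 0.0
finger_force: 0.0
```

```bash
python3 - <<'E'
from h import *
w=C+R2.T@np.array([31.8-2.5,31.9+3.5])
for z in (60,63,66,70,75): print(z,w2pix([*w,z],"side").round(1))
im=capture("side"); p=cv2.resize(im[155:205,220:290],None,fx=10,fy=10,interpolation=cv2.INTER_CUBIC); cv2.imwrite("pics/s6.png",p)
g=cv2.cvtColor(im,cv2.COLOR_BGR2GRAY); print(g[176:192,240:258])
E
```

```text
60 [249.7 187.7]
63 [249.7 186.8]
66 [249.6 185.9]
70 [249.6 184.6]
75 [249.5 183.1]
[[233 234 236 237 164  72  64  67  67  65  67 119 152 110 131 148 145 140]
 [232 232 233 240 171  71  65  67  67  67  62 118 140 102 130 149 144 187]
 [232 231 233 239 170  71  65  68  68  67  60 118 127  95 132 147 140 221]
 [232 231 233 239 174  75  64  68  67  68  63 117 138 108 132 145 188 228]
 [231 232 233 240 178  80  65  68  68  67  61 144 159 123 135 142 222 234]
 [232 233 236 224 156  85  65  68  69  68  60 167 169 121 132 188 229 233]
 [232 234 221 167 134  92  63  64  66  66  59 165 173 130 132 223 235 233]
 [232 236 187 141 144 136 116  98  94  85  75 165 181 148 136 221 234 232]
 [233 218 162 139 143 153 148 135 133 132 129 165 168 149 187 228 233 232]
 [233 216 201 205 206 208 166 142 144 148 149 152 144 137 221 235 232 231]
 [232 233 235 235 236 237 220 204 206 205 206 205 205 203 227 233 232 232]
 [232 232 232 232 232 233 234 235 235 235 235 235 235 234 233 232 232 232]
 [232 232 232 232 232 232 232 232 232 232 232 232 232 232 232 232 232 232]
 [232 231 232 231 232 232 232 232 232 232 232 232 232 232 232 232 232 232]
 [232 232 232 232 232 232 232 231 232 232 232 232 232 232 232 232 233 229]
 [232 232 232 232 232 232 232 232 232 232 232 231 232 232 232 233 227 211]]
```

Request:
move_arm(rows=[0,0,1,0,0,0,0,0,0,0,0,0,0,0])

```text
t: 8.65
ee_pos: [569.9, 15.5, 66.1]
tcp_rot: [0.998, 0.064, -0.0, 0.0]
force: [-0.3, -0.1, 1.2]
grip_width: -0.1
finger_force: 0.0
```

Request:
move_arm(rows=[0,0,1,0,0,0,0,0,0,0,0,0,0,0])

```text
t: 8.85
ee_pos: [569.9, 15.5, 65.1]
tcp_rot: [0.998, 0.064, -0.0, 0.0]
force: [0.4, -0.0, -0.8]
grip_width: -0.1
finger_force: 0.0
```

Request:
move_arm(rows=[0,0,1,0,0,0,0,0,0,0,0,0,0,0])

```text
t: 9.05
ee_pos: [569.9, 15.5, 64.1]
tcp_rot: [0.998, 0.064, -0.0, 0.0]
force: [0.5, 0.2, -0.0]
grip_width: -0.2
finger_force: 0.0
```

```bash
python3 - <<'E'
from h import *
st(); im=capture("side")
g=cv2.cvtColor(im,cv2.COLOR_BGR2GRAY); print(g[178:192,240:258])
E
```

```text
t 9.05 tray [31.8 32. ] z 64.1 toolx yaw 0.1278 zaxis [-0. -0. -1.] F [ 0.5  0.2 -0. ] grip -0.2
[[232 232 233 239 171  71  64  68  68  68  62 119 127  94 131 147 139 221]
 [231 232 233 239 174  76  65  68  68  68  62 118 140 108 132 145 187 228]
 [232 232 233 240 178  82  66  67  68  68  62 117 150 120 129 139 221 235]
 [232 232 236 225 155  83  65  68  69  68  62 117 155 129 129 187 229 233]
 [232 234 221 168 127  85  64  68  69  68  62 116 163 134 131 223 235 233]
 [232 236 187 141 136  95  64  64  67  66  62 124 164 136 131 221 234 232]
 [233 218 163 140 141 131 114  98  94  85  76 150 175 148 185 229 233 232]
 [233 215 202 205 208 172 144 135 132 131 122 163 168 145 221 235 232 232]
 [232 233 234 235 237 221 165 140 191 173 143 149 143 185 228 233 232 231]
 [232 232 232 232 233 235 219 203 231 220 204 205 203 228 234 232 232 231]
 [232 232 232 232 232 232 233 234 234 234 235 235 235 233 232 232 232 232]
 [232 231 232 232 232 232 232 232 232 232 232 232 232 232 232 232 232 232]
 [232 232 231 232 232 231 232 232 232 232 232 232 232 232 232 232 232 229]
 [231 232 232 232 232 232 232 232 232 232 232 232 232 232 232 233 227 212]]
```

Request:
move_arm(rows=[0,0,1,0,0,0,0,0,0,1,0,0,0,0,0,0,0,0,0,0,0])

```text
t: 9.4
ee_pos: [569.9, 15.5, 62.0]
tcp_rot: [0.998, 0.064, -0.0, 0.0]
force: [0.0, -0.0, -0.6]
grip_width: -0.2
finger_force: 0.0
```

Request:
move_arm(rows=[0,0,1,0,0,0,0,0,0,0,0,0,0,0])

```text
t: 9.6
ee_pos: [569.9, 15.5, 61.1]
tcp_rot: [0.998, 0.064, -0.0, 0.0]
force: [0.6, 0.5, -0.5]
grip_width: 0.1
finger_force: 0.0
```

Request:
move_arm(rows=[0,0,1,0,0,0,0,0,0,0,0,0,0,0])

```text
t: 9.8
ee_pos: [569.9, 15.5, 60.1]
tcp_rot: [0.998, 0.064, -0.0, 0.0]
force: [-0.2, -0.7, -0.6]
grip_width: 0.2
finger_force: 0.0
```

```bash
python3 - <<'E'
from h import *
st(); im=capture("side")
g=cv2.cvtColor(im,cv2.COLOR_BGR2GRAY); print(g[178:192,240:258])
E
```

```text
t 9.8 tray [31.7 31.9] z 60.1 toolx yaw 0.1278 zaxis [-0. -0. -1.] F [-0.2 -0.7 -0.6] grip 0.2
[[234 236 238 244 174  71  63  66  66  66  61 117 140 103 131 147 141 222]
 [232 232 233 240 174  76  65  68  67  66  61 117 139 107 133 146 139 220]
 [231 232 233 240 179  81  65  67  68  67  62 117 150 120 128 141 186 228]
 [232 232 235 224 155  82  65  67  68  67  62 117 156 123 123 187 230 234]
 [232 234 221 168 125  85  65  67  67  67  62 117 164 126 119 223 236 232]
 [233 236 187 143 135  92  65  67  68  68  63 107 160 122 118 221 234 232]
 [233 219 165 144 142  96  63  67  69  68  63 117 161 133 181 229 233 232]
 [233 217 162 140 141 109  90  85  76  71  66 149 174 147 221 235 233 231]
 [232 234 218 204 207 204 157 121 122 130 115 160 170 193 229 233 232 231]
 [232 232 234 235 236 238 221 206 169 199 168 146 146 188 227 233 232 232]
 [231 232 232 232 232 233 234 236 218 229 220 204 203 201 225 232 232 232]
 [232 231 232 232 232 232 232 233 233 234 234 235 235 234 233 232 232 233]
 [231 232 232 231 232 232 232 232 232 232 232 232 232 232 232 232 233 229]
 [231 232 232 232 232 232 231 231 232 231 232 232 232 232 232 232 227 211]]
```

Request:
move_arm(rows=[0,0,1,0,0,0,0,0,0,1,0,0,0,0,0,0,0,0,0,0,0])

```text
t: 10.15
ee_pos: [569.9, 15.5, 58.0]
tcp_rot: [0.998, 0.064, -0.0, 0.0]
force: [-0.2, -0.3, 0.2]
grip_width: 0.2
finger_force: 0.0
```

Request:
move_arm(rows=[0,0,1,0,0,0,0,0,0,0,0,0,0,0])

```text
t: 10.35
ee_pos: [569.9, 15.5, 57.1]
tcp_rot: [0.998, 0.064, -0.0, 0.0]
force: [-0.5, 0.3, 0.7]
grip_width: 0.1
finger_force: 0.0
```

```bash
python3 - <<'E'
from h import *
st(); im=capture("side")
g=cv2.cvtColor(im,cv2.COLOR_BGR2GRAY); print(g[181:192,240:258])
cv2.imwrite("pics/s7.png",cv2.resize(im[60:220,150:350],None,fx=4,fy=3.75,interpolation=cv2.INTER_CUBIC))
E
```

```text
t 10.35 tray [31.8 31.9] z 57.1 toolx yaw 0.1278 zaxis [-0. -0. -1.] F [-0.5  0.3  0.7] grip 0.1
[[232 232 235 240 179  81  64  67  68  68  62 117 140 113 126 139 222 235]
 [232 234 219 211 156  83  64  68  68  68  62 118 130 108 125 187 229 233]
 [232 236 186 141 134  91  64  68  68  68  63 109 145 112 116 222 235 232]
 [233 219 165 144 142  96  65  67  67  67  65  98 158 117 173 230 234 232]
 [233 217 162 141 140  95  62  66  67  67  63 117 162 131 180 228 233 232]
 [232 234 219 207 167 132 106  94  86  74  73 126 164 195 203 226 232 232]
 [232 233 234 237 221 174 138 128 128 124 116 136 156 193 229 233 232 232]
 [231 232 232 233 235 219 205 207 210 212 206 211 209 202 225 232 232 232]
 [231 232 231 232 232 234 235 235 235 235 235 235 235 234 233 232 232 233]
 [232 232 232 232 232 232 232 232 232 232 232 232 232 232 232 232 233 229]
 [232 232 232 232 232 232 232 232 231 232 232 232 232 232 232 232 227 211]]
```

View pics/s7.png

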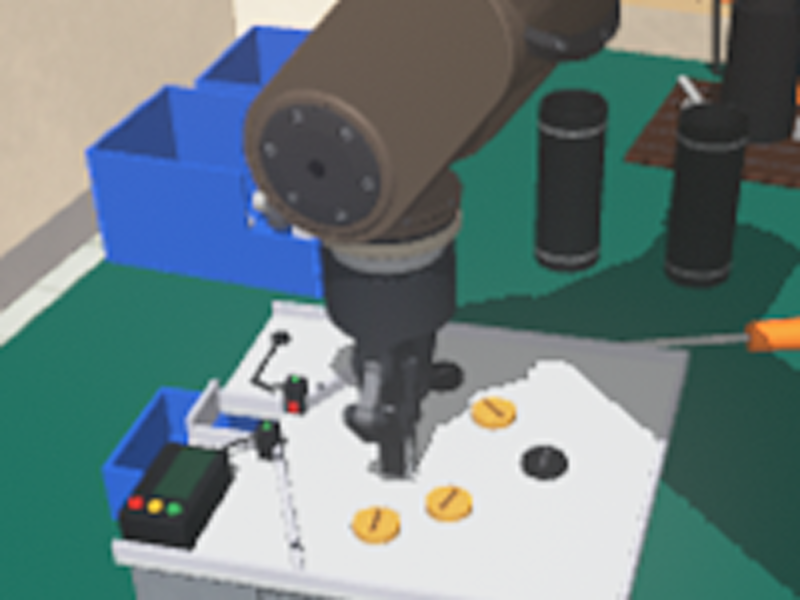

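The tips at crop (400,478) are now nearly touching the tray and the plugs are unmoved. A few more 1 mm steps.

Request:
move_arm(rows=[0,0,1,0,0,0,0,0,0,0,0,0,0,0])

```text
t: 10.6
ee_pos: [569.9, 15.5, 56.1]
tcp_rot: [0.998, 0.064, -0.0, 0.0]
force: [-0.3, -0.7, 0.1]
grip_width: 0.1
finger_force: 0.0
```

Request:
move_arm(rows=[0,0,1,0,0,0,0,0,0,0,0,0,0,0])

```text
t: 10.8
ee_pos: [569.9, 15.5, 55.1]
tcp_rot: [0.998, 0.064, -0.0, 0.0]
force: [0.2, -0.0, -0.3]
grip_width: -0.6
finger_force: 0.0
```

```bash
python3 - <<'E'
from h import *
st(); im=capture("side")
g=cv2.cvtColor(im,cv2.COLOR_BGR2GRAY); print(g[183:192,240:258])
E
```

```text
t 10.8 tray [31.8 31.9] z 55.1 toolx yaw 0.1278 zaxis [-0. -0. -1.] F [ 0.2 -0.  -0.3] grip -0.6
[[232 235 221 168 132  90  64  67  68  68  62 109 145 112 119 222 235 232]
 [233 219 164 143 142  95  64  67  69  68  66 100 159 119 176 230 234 232]
 [234 219 165 144 143  98  66  68  68  67  67  98 157 118 178 229 233 232]
 [233 219 164 141 139 103  73  66  64  65  61 115 160 128 177 228 233 232]
 [233 216 202 205 207 158 114 106  95  90  79 148 171 143 219 235 232 231]
 [232 233 234 235 237 222 206 206 204 156 116 187 216 207 227 233 232 232]
 [232 232 232 232 233 234 235 236 238 221 204 225 234 234 233 232 233 233]
 [232 232 232 232 232 232 232 232 233 234 234 233 233 232 232 232 232 229]
 [232 231 232 232 232 232 232 232 232 232 232 232 232 232 232 232 227 212]]
```

Request:
move_arm(rows=[0,0,-22,0,0,0,0,0,0,-8,0,0,0,0,0,-30,0,0,0,0,0,0,-30,0,0,0,0,0,0,-29,0,0,0,0,0,0,0,0,0,0,0,0,0,0,14,0,0,0,0,0,0,0,0,0,0,0,0,0,5,0,0,0,0,0,0,0,0,0,0,0])

```text
t: 11.85
ee_pos: [558.6, 103.3, 65.9]
tcp_rot: [0.998, 0.064, -0.0, 0.0]
force: [0.6, -0.6, -0.2]
grip_width: -0.1
finger_force: 0.0
```

Request:
move_arm(rows=[0,0,5,0,0,0,0,0,0,0,0,0,0,0,0,0,0,0,0,0,0])

```text
t: 12.15
ee_pos: [558.6, 103.7, 61.2]
tcp_rot: [0.998, 0.064, -0.0, 0.0]
force: [-0.2, 0.9, 0.1]
grip_width: -0.0
finger_force: 0.0
```

```bash
python3 -c "
from h import *; st(); looks()"
```

```text
t 12.15 tray [ 31.8 120.8] z 61.2 toolx yaw 0.1276 zaxis [-0. -0. -1.] F [-0.2  0.9  0.1] grip -0.0
side brass [273.1 169.8] 59 [10  8] [-12.4 -43.4]
side brass [261.8 193.8] 81 [11  9] [-8.  57.9]
side brass [246.7 199.5] 36 [5 9] [22.  86.8]
side black [242.5 142.6] 28 [15  6] [ 103.9 -150.6]
side black [260. 160.] 59 [9 7] [ 32.4 -78.4]
side black [216.5 177. ] 36 [6 9] [122.4  20.7]
side black [285.8 183. ] 65 [11  7] [-56.2   2.8]
```

Request:
move_arm(rows=[0,0,3,0,0,0,0,0,0,2.5,0,0,0,0,0,0,0,0,0,0,0,0,5,0,0,0,0,0,0,5,0,0,0,0,0,0,5,0,0,0,0,0,0,5,0,0,0,0,0,0,5,0,0,0,0,0,0,0,0,0,0,0,0])

```text
t: 13.1
ee_pos: [561.9, 78.3, 55.7]
tcp_rot: [0.998, 0.063, 0.0, 0.0]
force: [-0.3, 0.2, 1.0]
grip_width: 0.0
finger_force: 0.0
```

```bash
python3 -c "
from h import *; st(); looks()"
```

```text
t 13.1 tray [31.8 95.2] z 55.7 toolx yaw 0.127 zaxis [ 0. -0. -1.] F [-0.3  0.2  1. ] grip 0.0
side brass [273.1 169.8] 59 [10  8] [-12.4 -43.4]
side brass [261.8 193.8] 81 [11  9] [-8.  57.9]
side black [216.5 177. ] 36 [6 9] [122.4  20.7]
side black [285.8 183. ] 65 [11  7] [-56.2   2.8]
```

Request:
move_arm(rows=[0,7,0,0,0,0,0,0,8,0,0,0,0,0,0,8,0,0,0,0,0,0,8,0,0,0,0,0,0,8,0,0,0,0,0,0,8,0,0,0,0,0,0,6,0,0,0,0,0,0,4,0,0,0,0,0,0,0,0,0,0,0,0,0,-20,0,0,0,0,0,0,0,0,0,0,0,0])

```text
t: 14.25
ee_pos: [566.1, 43.7, 55.7]
tcp_rot: [0.998, 0.064, -0.0, -0.0]
force: [0.6, 0.1, -0.2]
grip_width: 0.2
finger_force: 0.0
```

```bash
python3 -c "
from h import *; st(); looks();look()"
```

```text
t 14.25 tray [31.6 60.3] z 55.7 toolx yaw 0.129 zaxis [-0.  0. -1.] F [ 0.6  0.1 -0.2] grip 0.2
side brass [273.2 169.8] 65 [11  8] [-12.7 -43.4]
side brass [254.2 181.9] 32 [6 8] [22.5 17.3]
side brass [261.8 193.8] 81 [11  9] [-8.  57.9]
side black [223.6 163.9] 31 [6 9] [123.2 -38.1]
side black [216.5 177. ] 36 [6 9] [122.4  20.7]
side black [285.8 183. ] 65 [11  7] [-56.2   2.8]
brass [280.4 189.9] 104 [12 11] [-10.4 -47. ]
black [263.8 149. ] 88 [ 6 39] [ 98.3 -19.7]
black [291.8 170.7] 91 [11 11] [ 34.3 -81.7]
black [272.9 226.7] 131 [11 52] [-98.4 -16.5]
```

Request:
move_arm(rows=[0,8,0,0,0,0,0,0,8,0,0,0,0,0,0,7,0,0,0,0,0,0,5,0,0,0,0,0,0,2,0,0,0,0,0,0,0,0,0,0,0,0,0,-15,-5,0,0,0,0,0,0,-20,0,0,0,0,-20,0,-5,0,0,0,0,-18,35,0,0,0,0,0,0,10,0,0,0,0,0,0,0,0,0,0,0,0])

```text
t: 15.55
ee_pos: [536.8, -22.3, 86.1]
tcp_rot: [0.998, 0.063, 0.0, 0.0]
force: [-0.1, 1.4, -0.6]
grip_width: 0.1
finger_force: 0.0
```

```bash
python3 -c "
from h import *; st(); looks()"
```

```text
t 15.55 tray [-5.9 -1.3] z 86.1 toolx yaw 0.1264 zaxis [ 0.001 -0.    -1.   ] F [-0.1  1.4 -0.6] grip 0.1
side brass [274.8 170. ] 41 [8 8] [-16.9 -43.8]
side brass [252.7 179.4] 70 [11  8] [28.9  8.4]
side brass [261.8 193.8] 81 [11  9] [-8.  57.9]
side black [223.8 163.8] 28 [6 9] [122.9 -38.8]
side black [216.7 177. ] 34 [6 9] [122.   20.7]
side black [286. 183.] 56 [11  7] [-56.6   2.7]
```

Request:
move_arm(rows=[0,-5.5,15,0,0,0,0,0,0,10,0,0,0,0,0,0,5,0,0,0,0,0,0,0,0,0,0,0,5,0,0,0,0,0,0,7,0,0,0,0,0,0,8,0.5,0,0,0,0,0,8,0.5,0,0,0,0,0,8,0.5,0,0,0,0,0,8,0.5,0,0,0,0,0,8,0.5,0,0,0,0,0,8,0.5,0,0,0,0,0,8,0.5,0,0,0,0,0,4,0.5,0,0,0,0,0,0,0,0,0,0,0,0])

```text
t: 17.1
ee_pos: [608.2, -11.4, 55.6]
tcp_rot: [0.998, 0.064, 0.0, 0.0]
force: [-1.1, 0.3, 0.2]
grip_width: -0.1
finger_force: 0.0
```

```bash
python3 -c "
from h import *; st(); looks()"
```

```text
t 17.1 tray [66.3  0.4] z 55.6 toolx yaw 0.1278 zaxis [ 0. -0. -1.] F [-1.1  0.3  0.2] grip -0.1
side brass [273.2 169.7] 64 [11  8] [-12.6 -43.8]
side brass [229.5 175.4] 67 [10  8] [91.9  6.6]
side brass [261.8 193.9] 80 [11  9] [-7.9 58. ]
side black [229.7 145. ] 26 [ 7 12] [ 136.5 -130.4]
side black [260.  159.9] 55 [9 7] [ 32.4 -78.9]
side black [216.7 177. ] 34 [6 9] [122.   20.7]
side black [285.8 183. ] 65 [11  7] [-56.2   2.8]
```

Request:
move_arm(rows=[4,0.7,0,0,0,0,0,5,0.8,0,0,0,0,0,5,0.8,0,0,0,0,0,5,0.7,0,0,0,0,0,5,0,0,0,0,0,0,5,0,0,0,0,0,0,5,0,0,0,0,0,0,5,0,0,0,0,0,0,4,0,0,0,0,0,0,0,0,0,0,0,0,0,0,0,0,0,0,0,0])

```text
t: 18.25
ee_pos: [650.7, -8.8, 55.6]
tcp_rot: [0.998, 0.064, -0.0, 0.0]
force: [-0.5, -0.6, -0.3]
grip_width: 0.1
finger_force: 0.0
```

```bash
python3 -c "
from h import *; st(); looks();look()"
```

```text
t 18.25 tray [108.7  -2.5] z 55.6 toolx yaw 0.1279 zaxis [-0. -0. -1.] F [-0.5 -0.6 -0.3] grip 0.1
side brass [273.1 169.8] 63 [11  8] [-12.5 -43.6]
side brass [261.8 193.9] 79 [11  9] [-8.  58.2]
side black [260.2 160. ] 53 [9 7] [ 32.  -78.5]
side black [286.  183.3] 40 [11  7] [-56.9   3.9]
black [291.2 112.1] 75 [ 8 30] [ 186.3 -101.6]
black [322.1 155. ] 42 [12 14] [  64.8 -162.7]
black [337.4 168.1] 59 [ 6 25] [  26.8 -195.5]
```

Request:
move_arm(rows=[-25,0,0,0,0,0,0,-25,0,0,0,0,0,0,0,0,-35,0,0,0,0,-23,26,0,0,0,0,0,-23,26,0,0,0,0,0,-23,26.5,0,0,0,0,0,0,0,0,0,0,0,0,0,0,0,0,0,0,0])

```text
t: 19.15
ee_pos: [542.6, -102.5, 91.0]
tcp_rot: [0.998, 0.063, 0.0, 0.0]
force: [0.2, -0.7, -0.1]
grip_width: -0.1
finger_force: 0.0
```

```bash
python3 -c "
from h import *; st(); looks();im=capture('side');h=cv2.cvtColor(im,cv2.COLOR_BGR2HSV);m=cv2.inRange(h,(8,80,60),(35,255,255));m[:, :150]=0;m[:,235:]=0
n,l,s,c=cv2.connectedComponentsWithStats(m);print([(c[i].round(),s[i,4]) for i in range(1,n) if s[i,4]>3])"
```

```text
t 19.15 tray [-10.3 -81.6] z 91.0 toolx yaw 0.1262 zaxis [ 0. -0. -1.] F [ 0.2 -0.7 -0.1] grip -0.1
side brass [273.2 169.7] 64 [11  8] [-12.6 -43.8]
side brass [261.8 193.9] 80 [11  9] [-7.9 58. ]
side black [274.5 144.3] 76 [13 12] [  11.6 -163.4]
side black [260.2 160. ] 53 [9 7] [ 32.  -78.5]
side black [223.8 163.8] 28 [6 9] [122.9 -38.8]
side black [216.7 177. ] 34 [6 9] [122.   20.7]
side black [285.8 183.4] 46 [11  7] [-56.3   4.4]
[(array([188., 194.]), np.int32(15))]
```

Request:
move_arm(rows=[0,0,20,0,0,0,0,0,0,10,0,0,0,0,0,0,5.3,0,0,0,0,0,0,0,0,0,0,0,0,-6,0,0,0,0,0,0,-7,0,0,0,0,0,0,-8,0,0,0,0,0,0,-8,0,0,0,0,0,0,-8,0,0,0,0,0,0,-8,0,0,0,0,0,0,-6,0,0,0,0,0,0,-4,0,0,0,0,0,0,-1,0,0,0,0,0,0,0,0,0,0,0,0,0,0,0,0,0,0,0])

```text
t: 20.75
ee_pos: [535.5, -46.5, 55.3]
tcp_rot: [0.998, 0.064, -0.0, 0.0]
force: [0.6, 0.6, -0.3]
grip_width: 0.1
finger_force: 0.0
```

```bash
python3 -c "
from h import *; st(); looks();im=look();print([(tuple(c),a) for c,a,s in discs(im,(225,95,285,140))['brass']]);h=cv2.cvtColor(im,cv2.COLOR_BGR2HSV);m=cv2.inRange(h,(10,70,60),(35,255,255));print(cv2.findNonZero(m[95:140,225:285]) is not None, np.argwhere(m[95:140,225:285]).mean(0)+[95,225])"
```

```text
t 20.75 tray [-10.2 -25.2] z 55.3 toolx yaw 0.1276 zaxis [-0. -0. -1.] F [ 0.6  0.6 -0.3] grip 0.1
side brass [269.4 179.5] 72 [11  8] [-12.6  -1.4]
side brass [261.8 193.8] 81 [11  9] [-8.  57.9]
side black [223.8 163.8] 28 [6 9] [122.9 -38.8]
side black [216.7 177. ] 34 [6 9] [122.   20.7]
side black [285.8 183. ] 65 [11  7] [-56.2   2.8]
brass [252.2 134. ] 76 [11 10] [140.8   4.3]
black [256.3 151. ] 49 [ 9 18] [95.5 -0.4]
black [309.6 163.3] 41 [ 7 18] [  47.5 -128.5]
[((np.float64(252.2), np.float64(134.0)), np.int32(76))]
True [133.98666667 252.22666667]
```

Request:
move_arm(rows=[0,-3,0,0,0,0,0,0,-2,0,0,0,0,0,0,0,0,0,0,0,0,0,10,0,0,0,0,0,0,0,-35,0,0,0,0,-21,-31,0,0,0,0,0,-22,-31,0,0,0,0,0,0,0,0,0,0,0,0,0,0,20,0,0,0,0,0,0,10,0,0,0,0,0,0,5,0,0,0,0,0,0,0,0,0,0,0])

```text
t: 22.05
ee_pos: [485.6, 4.3, 54.8]
tcp_rot: [0.998, 0.064, -0.001, -0.0]
force: [0.4, -0.4, -0.1]
grip_width: -0.2
finger_force: 0.0
```

```bash
python3 -c "
from h import *; st(); looks()"
```

```text
t 22.05 tray [-53.3  31.5] z 54.8 toolx yaw 0.1272 zaxis [-0.001  0.    -1.   ] F [ 0.4 -0.4 -0.1] grip -0.2
side brass [268.6 180.7] 67 [11  8] [-12.   4.]
side brass [261.8 193.8] 81 [11  9] [-8.  57.9]
side black [260.3 160. ] 55 [9 7] [ 31.7 -78.6]
side black [223.8 163.8] 28 [6 9] [122.9 -38.8]
side black [216.7 177. ] 34 [6 9] [122.   20.7]
```

C now sits at about (-9.5, 0.5) in the tray frame. Next I move the black plug off the lane.

Request:
move_arm(rows=[0,6,-0.5,0,0,0,0,0,8,0,0,0,0,0,0,8,0,0,0,0,0,0,8,0,0,0,0,0,0,8,0,0,0,0,0,0,6,0,0,0,0,0,0,3,0,0,0,0,0,0,0,0,0,0,0,0,0,-12,-20,0,0,0,0,8,-6,0,0,0,0,0,0,0,0,0,0,0,0])

```text
t: 23.2
ee_pos: [498.3, -22.4, 76.0]
tcp_rot: [0.998, 0.064, 0.001, 0.0]
force: [-1.3, -0.1, 0.8]
grip_width: -0.2
finger_force: 0.0
```

```bash
python3 -c "
from h import *; st(); looks()"
```

```text
t 23.2 tray [-44.1   3.5] z 76.0 toolx yaw 0.129 zaxis [ 0.002 -0.    -1.   ] F [-1.3 -0.1  0.8] grip -0.2
side brass [268.8 180.7] 69 [11  8] [-12.4   3.9]
side brass [261.8 193.8] 81 [11  9] [-8.  57.9]
side black [260.2 160. ] 53 [9 7] [ 32.  -78.5]
side black [223.8 163.8] 28 [6 9] [122.9 -38.8]
side black [289.9 174.1] 47 [8 7] [-59.  -35.7]
side black [216.7 177. ] 34 [6 9] [122.   20.7]
```

Request:
move_arm(rows=[0,0,12,0,0,0,0,0,0,8.5,0,0,0,0,0,0,0,0,0,0,0,6,0,0,0,0,0,0,8,0,0,0,0,0,0,9,0,0,0,0,0,0,9,0,0,0,0,0,0,9,0,0,0,0,0,0,9,0,0,0,0,0,0,9,0,0,0,0,0,0,9,0,0,0,0,0,0,9,0,0,0,0,0,0,9,0,0,0,0,0,0,9,0,0,0,0,0,0,9,0,0,0,0,0,0,5,0,0,0,0,0,0,0,0,0,0,0,0,0])

```text
t: 24.95
ee_pos: [606.0, -9.1, 55.3]
tcp_rot: [0.998, 0.064, 0.0, 0.0]
force: [0.1, 0.8, -0.0]
grip_width: 0.1
finger_force: 0.0
```

```bash
python3 -c "
from h import *; st(); looks()"
```

```text
t 24.95 tray [64.4  2.9] z 55.3 toolx yaw 0.1279 zaxis [ 0. -0. -1.] F [ 0.1  0.8 -0. ] grip 0.1
side brass [230.1 175. ] 61 [9 8] [91.   4.5]
side brass [261.8 193.9] 80 [11  9] [-7.9 58. ]
side black [260.  159.9] 57 [9 7] [ 32.5 -78.9]
side black [288.9 174. ] 61 [11  7] [-56.3 -35.2]
side black [216.6 177.1] 35 [6 9] [122.2  20.9]
```

Disc C is at about (93.5, 1.0), lined up with the gate. I push it through.

Request:
move_arm(rows=[5,0.3,0,0,0,0,0,5,0.4,0,0,0,0,0,5,0.3,0,0,0,0,0,5,0,0,0,0,0,0,5,0,0,0,0,0,0,5,0,0,0,0,0,0,5,0,0,0,0,0,0,5,0,0,0,0,0,0,5,0,0,0,0,0,0,0,0,0,0,0,0,0,0,0,0,0,0,0,0,-25,0,0,0,0,0,0,-25,0,0,0,0,0,0,0,0,-35,0,0,0,0,0,0,0,0,0,0,0])

```text
t: 26.5
ee_pos: [601.6, -11.1, 93.8]
tcp_rot: [0.998, 0.064, 0.002, 0.0]
force: [0.4, -0.1, 0.9]
grip_width: 0.2
finger_force: 0.0
```

```bash
python3 -c "
from h import *; st(); looks();look()"
```

```text
t 26.5 tray [59.8  1.6] z 93.8 toolx yaw 0.1276 zaxis [ 0.005 -0.001 -1.   ] F [ 0.4 -0.1  0.9] grip 0.2
side brass [261.8 193.9] 80 [11  9] [-7.9 58. ]
side black [260.1 159.9] 56 [9 7] [ 32.4 -79.1]
side black [223.8 163.8] 28 [6 9] [122.9 -38.8]
side black [288.9 174. ] 61 [11  7] [-56.3 -35.2]
side black [216.7 177. ] 34 [6 9] [122.   20.7]
black [293.5 124.5] 44 [ 5 26] [ 152.8 -102.8]
```

Request:
move_arm(rows=[-22,-29,0,0,0,0,0,-22,-29,0,0,0,0,0,-21.5,-28.5,0,0,0,0,0,0,0,0,0,0,0,0,0,0,20,0,0,0,0,0,0,12,0,0,0,0,0,0,5,0,0,0,0,0,0,0,0,0,0,0,0,5,0,0,0,0,0,0,7,0,0,0,0,0,0,8,0,0,0,0,0,0,8,0,0,0,0,0,0,8,0,0,0,0,0,0,8,0,0,0,0,0,0,8,0,0,0,0,0,0,6,0,0,0,0,0,0,3,0,0,0,0,0,0,0,0,0,0,0,0])

```text
t: 28.4
ee_pos: [532.8, 5.6, 53.5]
tcp_rot: [0.998, 0.063, 0.0, 0.0]
force: [-0.2, 0.4, 6.4]
grip_width: 0.1
finger_force: 3.1
```

```bash
python3 -c "
from h import *; st(); looks();look()"
```

```text
t 28.4 tray [-6.3 26.8] z 53.5 toolx yaw 0.1269 zaxis [ 0.  0. -1.] F [-0.2  0.4  6.4] grip 0.1
side black [251.  143.5] 43 [ 8 11] [  78.7 -152. ]
side black [223.8 163.8] 28 [6 9] [122.9 -38.8]
side black [288.9 174. ] 61 [11  7] [-56.3 -35.2]
side black [216.7 177. ] 34 [6 9] [122.   20.7]
side black [262.6 177.9] 50 [16 14] [ 5.9 -3.5]
brass [252.4 135. ] 98 [12 11] [138.2   4.1]
black [291.8 170.8] 91 [11 11] [ 34.  -81.7]
```

Request:
move_arm(rows=[0,0,-2,0,0,0,0,0,-10,0,0,0,0,0,0,0,-22,0,0,0,0,-34,0,0,0,0,0,0,0,34,0,0,0,0,0,0,0,0,0,0,0,0,0,0,0,0,0,0,0])

```text
t: 29.2
ee_pos: [501.8, -22.0, 77.3]
tcp_rot: [0.998, 0.063, -0.0, -0.0]
force: [0.1, -0.2, -1.0]
grip_width: -0.0
finger_force: 0.0
```

```bash
python3 -c "
from h import *; st(); looks()"
```

```text
t 29.2 tray [-40.6   3.4] z 77.3 toolx yaw 0.1265 zaxis [-0.  0. -1.] F [ 0.1 -0.2 -1. ] grip -0.0
side brass [267.3 180. ] 66 [10  9] [-7.9  2.1]
side black [284.7 148.4] 144 [12 18] [ -21.3 -149.5]
side black [260.2 160. ] 53 [9 7] [ 32.  -78.5]
side black [223.8 163.8] 28 [6 9] [122.9 -38.8]
side black [279.3 167.5] 95 [15 16] [-26. -57.]
side black [289.2 174.1] 56 [10  7] [-57.3 -35. ]
side black [216.7 177. ] 34 [6 9] [122.   20.7]
```

Request:
move_arm(rows=[0,1,12,0,0,0,0,0,0,9.5,0,0,0,0,0,0,0,0,0,0,0,6,0,0,0,0,0,0,8,0,0,0,0,0,0,9,0,0,0,0,0,0,9,0,0,0,0,0,0,9,0,0,0,0,0,0,9,0,0,0,0,0,0,9,0,0,0,0,0,0,9,0,0,0,0,0,0,9,0,0,0,0,0,0,9,0,0,0,0,0,0,9,0,0,0,0,0,0,9,0,0,0,0,0,0,0,0,0,0,0,0,0])

```text
t: 30.85
ee_pos: [606.2, -9.6, 55.8]
tcp_rot: [0.998, 0.064, 0.001, 0.0]
force: [-0.7, -0.4, -0.4]
grip_width: 0.2
finger_force: 0.0
```

```bash
python3 -c "
from h import *; st(); looks()"
```

```text
t 30.85 tray [64.5  2.4] z 55.8 toolx yaw 0.128 zaxis [ 0.001 -0.    -1.   ] F [-0.7 -0.4 -0.4] grip 0.2
side brass [230.2 174.5] 62 [9 8] [91.3  2.3]
side black [260.  159.9] 57 [9 7] [ 32.5 -78.9]
side black [288.9 174. ] 61 [11  7] [-56.3 -35.2]
side black [216.7 177. ] 34 [6 9] [122.   20.7]
```

Plug B is at about (93.8, -1.2), still aligned. I push it through and retreat clear.

Request:
move_arm(rows=[5,0,0,0,0,0,0,5,0,0,0,0,0,0,5,0,0,0,0,0,0,5,0,0,0,0,0,0,5,0,0,0,0,0,0,5,0,0,0,0,0,0,5,0,0,0,0,0,0,5,0,0,0,0,0,0,5,0,0,0,0,0,0,0,0,0,0,0,0,0,0,0,0,0,0,0,0,-25,0,0,0,0,0,0,-25,0,0,0,0,0,0,0,0,-40,0,0,0,0,0,0,-40,0,0,0,0,0,0,-40,0,0,0,0,-40,20,-20,0,0,0,0,-40,20,0,0,0,0,0,-40,20,0,0,0,0,0])

```text
t: 32.8
ee_pos: [487.1, -85.6, 196.6]
tcp_rot: [0.998, 0.064, 0.001, 0.0]
force: [1.1, -0.3, 0.1]
grip_width: 0.2
finger_force: 0.0
```

Request:
move_arm(rows=[0,40,0,0,0,0,0,0,45,0,0,0,0,0,0,45,0,0,0,0,0,0,45,0,0,0,0,0,0,45,0,0,0,0,0,0,40,0,0,0,0,0,0,0,0,0,0,0,0,0,0,0,0,0,0,0])

```text
t: 33.6
ee_pos: [521.2, -343.4, 195.4]
tcp_rot: [0.998, 0.063, -0.0, -0.0]
force: [-0.3, 0.6, 0.4]
grip_width: 0.1
finger_force: 0.0
```

```bash
python3 -c "
from h import *; st(); looks();im=look();cv2.imwrite('pics/end.png',cv2.resize(im[90:255,180:345],None,fx=3.6,fy=3.6,interpolation=cv2.INTER_CUBIC))"
```

```text
t 33.6 tray [ -62.3 -317.9] z 195.4 toolx yaw 0.1263 zaxis [-0.001  0.001 -1.   ] F [-0.3  0.6  0.4] grip 0.1
side black [260.2 160. ] 53 [9 7] [ 32.  -78.5]
side black [223.8 163.8] 28 [6 9] [122.9 -38.8]
side black [289. 174.] 45 [11  7] [-56.6 -35.3]
side black [216.7 177. ] 34 [6 9] [122.   20.7]
brass [253.3 135. ] 104 [15 11] [137.9   1.9]
black [291.9 171.1] 43 [10 10] [ 33.2 -81.8]
```

View pics/end.png

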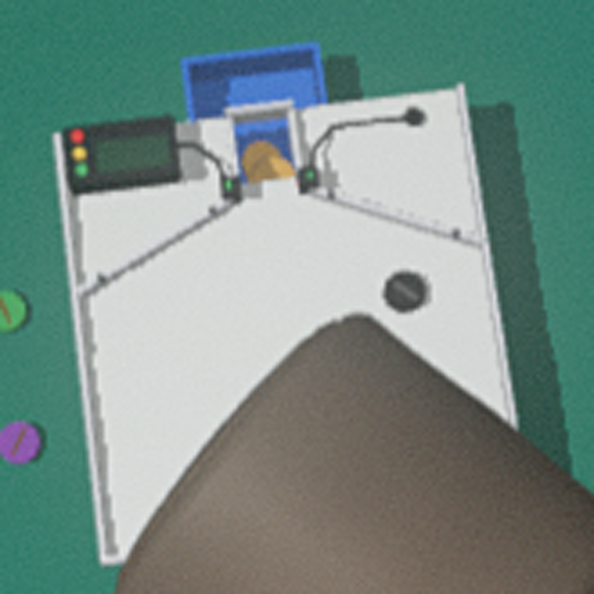

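The picture shows the brass plugs stacked in the blue box, seen through the slot at crop (265,160). None is left on the tray. One black plug is at (405,290) and the other shows in the side view at (289,174), and the arm is clear.

```bash
python3 -c "
from bench import robot; print(robot.finish_job())"
```

```text
the job is handed in; nothing more can be done
None
```

I swept the three brass plugs through the gate one at a time; none is left on the tray or seen in the slot, though the last picture shows them stacked in the box without separating all three. Both black plugs stayed on the tray (one nudged aside), no bystander was touched as far as I could see, and I handed the job in at about 34 s; the hand-in gave no verdict.

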